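# Seat the double lid, then lift its outer cover alone

## Task

By its red knob, lift the double lid (inner lid with the white outer cover riding on it) off the top of the stacked brass pans, and lower it as one onto the open steel canister until the inner lid is fully seated in the mouth; then let go. Next grip the white cover and lift it off alone, leaving the inner lid seated undisturbed, and finish while still holding the cover level and still above the canister, about 10 cm higher than where it sat. Leave the pans, the canister and the other things standing where they are.

Things in the scene. Friction and masses are not known exactly. Their poses are not given: they have to be found in the camera images.
- canister: Open upright steel canister, loose, 0.7 kg: 116 mm outer diameter, 80 mm high, wall 4 mm (mouth 106 mm wide). Origin at the centre of its underside, z up.
- canister_mouth (a point): Centre of the canister's mouth, level with its rim, 80 mm above its underside.
- pan_top: Top one of three equal loose brass pans (116 mm outer diameter, 30 mm high, wall 4 mm) stacked on the bench, each foot 6 mm deep in the rim below; pile 78 mm high. At the start the double lid sits in this pan's mouth just as it will sit in the canister's. Origin: centre of the pan's underside, its rim 30 mm higher.
- pan_mid: Middle brass pan of the pile, same size; origin at the centre of its underside.
- pan_low: Bottom brass pan of the pile, same size, standing on the bench; origin at the centre of its underside.
- inner_lid: Round aluminium inner lid, 0.16 kg. Origin: centre of the underside of its flange, the face that rests on a rim (origin at rim height when seated); z up. Flange 120 mm diameter, 4 mm thick; plug below it 100 mm diameter, 10 mm deep, tapering to 90 mm. On its axis stands an upright red knob. Lifted by the knob it carries the cover on its flange.
- knob_top (a point): Top centre of the red knob, 60 mm above the inner lid's origin. The knob is a plain round post, 24 mm diameter, from the flange up through the cover's collar; with the cover on, its top 30 mm stand free above the collar and can be gripped there.
- cover: White outer cover, 0.13 kg, loose on the inner lid's flange: nested, its origin is 4 mm above the inner lid's, with 2 mm of side play, at any yaw. Origin: centre of the underside of its round top plate (133 mm diameter, 4 mm thick, 36 mm centre hole); z up. A flared skirt (130 mm inside at its lower edge) hangs to 12 mm below it, outside flange and rim. A blue square collar stands on the plate.
- collar_top (a point): Centre of the blue collar's open top, 26 mm above the cover's origin. Collar: square tube, 42 mm outside, 34 mm inside, 22 mm high (4 to 26 mm above the origin), faces square to the cover's x and y axes. Grip across two facing sides from above, the knob standing between the fingers (knob top 30 mm above collar top).
- amber_bottle: Bystander: brown bottle with black cap, 60 mm diameter, 135 mm high; origin at the centre of its underside.
- foil_block: Bystander: foil-wrapped block, 55 x 85 x 40 mm high; origin at the centre of its underside.
- white_jar: Bystander: white jar with blue cap, 48 mm diameter, 65 mm high; origin at the centre of its underside.
Things that resemble listed ones, but are neither listed nor needed, are in the scene too. Leave any brown look-alike of the inner_lid alone. There is more than one size of the cover; the job needs the smaller.

How it is judged:
By the outcome, as a careful person would: the job done as asked, in the order asked, and still so for the second after the job is handed in, while the arm keeps its last pose, push and grip.
It also fails if it takes over 64 s, if anything falls off the work surface, if the arm or the gripper's body presses on something with over 40 N, if the wrist force passes 120 N, or if a joint passes its speed limit or range.

## Robot

A 6-joint arm with a two-finger parallel gripper is mounted at the origin on the work surface. World frame = base frame: x ahead of the robot, y to its left, z up, the work surface at z = 0. Lengths are in m, angles in rad, forces in N, time in s.
With the tool pointing down it reaches from about 0.25 to 0.775 m from the base axis. Payload 4 kg.
Tool frame: the origin (TCP) lies at the very end of the fingers, on their centre line; the grasp point (between the pads) lies 19 mm behind it; z points along the fingers, y is the line along which they close (so a half turn about z gives the same grasp; the last joint's range is limited). The gripper opens to 94 mm and grips with 3 to 60 N. Pads are 16 mm wide; open, the fingers measure 119 mm over their backs; the gripper's body (75 mm by 177 mm) begins 78 mm behind the grasp point.
Start: joints at [1.16, 0.087, 1.371, -0, 1.684, -0.103], TCP at [0.167, 0.524, 0.206] pointing down, gripper open.
Joint ranges: [-3.1, 3.1], [-0.76, 2.03], [0.27, 2.55], [-1.08, 4.22], [0.17, 2.65], [-2.57, 2.57]. Speed limits (rad/s): [2.79, 2.79, 3.14, 3.14, 3.14, 3.14].

## Interface

Orientations are given as [roll, pitch, yaw] about the fixed x, y, z axes, in that order (R = Rz(yaw) Ry(pitch) Rx(roll)).
In Python, from bench import robot gives the robot as it stands. The module is installed in compiled form; this text tells all that it offers.
- The arm moves only by the tool move_arm, never from a script. Its argument "deltas" is one flat list of numbers, 7 for each row, row after row: the turn, a rotation vector about the tool's x, y, z in rad, then the shift along the tool's x, y, z in cm, then the closure, from -1 (fully open) to 1 (shut). A call has 1 to 8 rows; each row is the pose to reach, as a shift and turn from the pose commanded when the call began, along the tool's axes at that moment; what a row does not reach only later rows make up. A row lasts 1/10 s, in which the tool goes at most 50 mm and 8.59 degrees, less where a joint would pass 70% of its speed; a pose out of reach is approached as far as the arm can. A call with a gripper value outside its range is refused whole. The fingers move at their own pace and stop on an object; the grip force is fixed at half the most. Time passes only in rows, so rows that repeat a pose let the fingers close. It gives the time, the measured TCP pose, the force, the opening and the grip force at its end, in the units of the state.
- robot.get_obs(): the state, without advancing time (a new reading comes with each control period).
- robot.snapshot(name): name is "side" or "top"; returns a dict with "image" (480x640x3 uint8, red, green, blue), "depth" (480x640 float32, m along the optical axis (not along the pixel's ray), 0 where there is no reading), "fov_y" (degrees; the focal length in pixels is half the picture's height over the tangent of half this angle, whatever the lens; pixels are square), "cx", "cy" (the principal point, pixels), "D" ([k1, k2, p1, p2, k3] as OpenCV has them; the pictures are not rectified), "origin" and "orientation" of the camera in the world. Camera axes: x right, y up, looking along -z (the intrinsics and any distortion apply to the point x, -y, -z); pixel columns grow to the right and rows downward; lengths in m; the calibration is good to about 2 mm. A picture is of the moment at which its call begins.
- robot.close_job(): hands the job in; it is judged then, once.
The state is a dict: "time": time; "joint_positions": joint angles; "qvel": joint speeds; "joint_torque": joint torques, N m; "tool_pos": TCP position; "ee_rot": TCP orientation; "wrist_force": force on the tool from outside, world axes, zero at the start; "wrist_torque": the same for the moment, N m; "width": finger opening in m; "finger_force": force on a finger pad.
Only numpy, scipy, OpenCV 4.12 (cv2) and the standard library are available. Lean on these libraries where they do the work, as an engineer would, in place of code of your own. Each camera call takes 0.05 s, during which the arm holds its last target. There are 200 camera calls.

## Working session

There is one attempt and no reset: what is moved stays moved. The work goes in short steps, Python scripts to look and compute and a tool call to move; the robot and the scene stay as the last step left them, time stands still between calls to the robot, and variables do not carry over. Pictures are saved under pics/ and viewed, at most 10 in all, crops included, and the job is handed in when it is done.

Besides the shell and the picture viewer there is one more tool, called in YAML: its name, and indented under it one key for each argument. move_arm: Moves the arm, as the interface text tells. Its arguments: {"type":"object","properties":{"deltas":{"type":"array","items":{"type":"number"}}},"required":["deltas"]}

```bash
mkdir -p pics; cat > h.py <<'E'
import numpy as np, cv2
from scipy.spatial.transform import Rotation as Rn
from bench import robot
def snap(name,fn=None):
    s=robot.snapshot(name); 
    f=240/np.tan(np.radians(s["fov_y"])/2)
    s["K"]=np.array([[f,0,s["cx"]],[0,f,s["cy"]],[0,0,1.]])
    o=np.array(s["orientation"]); s["R"]=o if o.shape==(3,3) else Rn.from_euler("xyz",o).as_matrix()
    s["o"]=np.array(s["origin"])
    if fn: cv2.imwrite("pics/"+fn,cv2.cvtColor(s["image"],cv2.COLOR_RGB2BGR))
    return s
def dirs(s,px):
    u=cv2.undistortPoints(np.array(px,float).reshape(-1,1,2),s["K"],np.array(s["D"],float)).reshape(-1,2)
    return np.c_[u[:,0],-u[:,1],-np.ones(len(u))]
def plane(s,px,z):
    d=dirs(s,px)@s["R"].T
    return s["o"]+d*((z-s["o"][2])/d[:,2])[:,None]
def cloud(s,mask=None):
    v,u=np.nonzero((s["depth"]>0) if mask is None else (mask&(s["depth"]>0)))
    return s["o"]+(dirs(s,np.c_[u,v])*s["depth"][v,u][:,None])@s["R"].T, np.c_[u,v]
E
python3 - <<'E'
from h import *
for n in("top","side"):
    s=snap(n,n+"0.png"); print(n,s["origin"],s["orientation"],s["fov_y"],s["D"])
o=robot.get_obs();print(o["tool_pos"],o["ee_rot"],o["width"],o["time"])
E
```

```text
top [0.47385342 0.01817996 0.96488033] [ 0.04631428  0.00237503 -1.59132494] 56.31234770710156 [-0.00470325  0.          0.          0.          0.        ]
side [-0.13545323 -0.59325421  0.6524246 ] [ 1.01812938e+00 -9.80566354e-04 -8.14865215e-01] 45.70357309566826 [-0.16016848  0.          0.          0.          0.        ]
[0.16644553 0.52370438 0.20442539] [-3.13962056e+00 -2.00123985e-04  2.83378643e+00] 0.09430002532734386 0.1
```

View pics/top0.png

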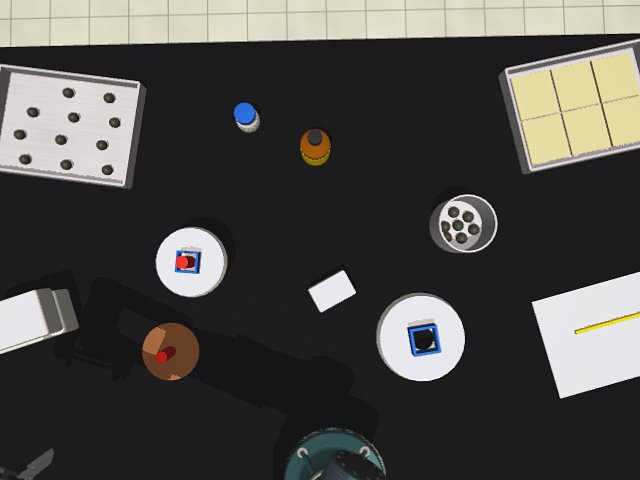

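View pics/side0.png

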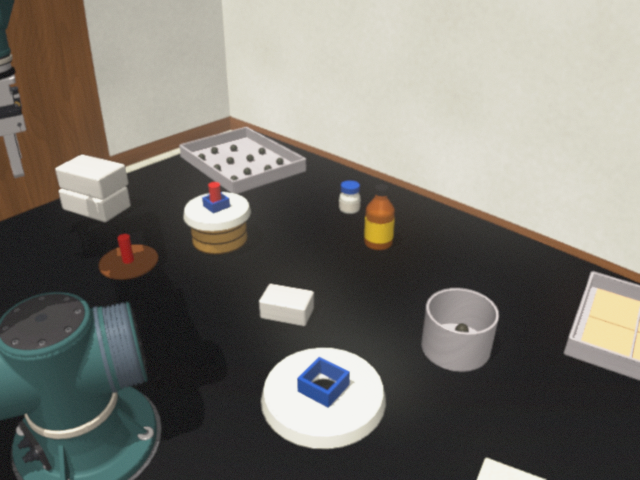

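The top view shows the double lid at about (190,262), with its red knob at (187,262) and blue collar. The canister mouth is near (464,223). The larger cover (420,337) and the brown lid (170,351) are the look-alikes. The side view confirms this: the lid on its pans is at (217,210) and the canister at (460,325).

```bash
cat > m.py <<'E'
from h import *
def big(m):
    c=max(cv2.findContours(m.astype(np.uint8),cv2.RETR_EXTERNAL,cv2.CHAIN_APPROX_NONE)[0],key=cv2.contourArea); return c[:,0,:].astype(float)
def circ(P):
    A=np.c_[2*P[:,:2],np.ones(len(P))]; c=np.linalg.lstsq(A,(P[:,:2]**2).sum(1),rcond=None)[0]
    return c[:2],np.sqrt(c[2]+c[:2]@c[:2])
def fit(P,k=3,tol=.003):
    for i in range(k):
        c,r=circ(P); P=P[abs(np.hypot(*(P[:,:2]-c).T)-r)<tol]
    return c.round(4),r.round(4),len(P)
def full(s):  # per pixel world xyz
    v,u=np.mgrid[:480,:640]; P=s["o"]+(dirs(s,np.c_[u.ravel(),v.ravel()])*s["depth"].ravel()[:,None])@s["R"].T
    P=P.reshape(480,640,3); P[s["depth"]<=0]=np.nan; return P
def near(P,c,r): return np.hypot(P[...,0]-c[0],P[...,1]-c[1])<r
def cols(s):
    a=s["image"].astype(int); r,g,b=a[...,0],a[...,1],a[...,2]
    return (r>110)&(g<70)&(b<70),(b>90)&(r<90)&(b-g>50),(a.min(2)>170)
E
python3 - <<'E'
from m import *
for n in("top","side"):
    s=snap(n);P=full(s);R,B,W=cols(s)
    for c0 in [plane(s,[(190,262)],.086)[0] if n=="top" else plane(s,[(217,210)],.086)[0]]:
        nb=near(P,c0,.09); 
        for nm,m in(("red",R),("blue",B),("white",W)):
            Q=P[m&nb]; z=np.percentile(Q[:,2],97); T=Q[Q[:,2]>z-.005]
            print(n,nm,len(Q),"z",z.round(4),"mean top",T.mean(0).round(4))
        print("plate",fit(plane(s,big(W&nb|B&nb|R&nb),.086)))
        if n=="top":
            c=big(B&nb); rr=cv2.minAreaRect(plane(s,c,.108)[:,:2].astype(np.float32)); print("collar",rr)
            print("knob",fit(plane(s,big(R&nb&(P[...,2]>.13)),.138)))
    c1=plane(s,[(464,223)],.08)[0] if n=="top" else plane(s,[(460,310)],.08)[0]
    nb=near(P,c1,.09)&(P[...,2]>.072)&(P[...,2]<.09); Q=P[nb]; print(n,"can rim",len(Q),Q[:,2].mean(),fit(Q,5,.006), plane(s,[(464,223)],.08) )
s=snap("top")
E
```

```text
top red 122 z 0.1402 mean top [0.4676 0.2744 0.1375]
top blue 137 z 0.1101 mean top [0.4671 0.2715 0.1076]
top white 3078 z 0.0884 mean top [0.4669 0.2736 0.0857]
plate (array([0.4671, 0.2744]), np.float64(0.0655), 190)
collar ((0.46729958057403564, 0.2743474841117859), (0.041807908564805984, 0.04047510772943497), 84.32325744628906)
knob (array([0.4674, 0.2741]), np.float64(0.0106), 34)
top can rim 486 0.07856564588800322 (array([ 0.5322, -0.2746]), np.float64(0.0557), 486) [[ 0.53199428 -0.26723566  0.08      ]]
side red 138 z 0.1379 mean top [0.4581 0.2735 0.1358]
side blue 104 z 0.11 mean top [0.4551 0.2669 0.1073]
side white 1496 z 0.0885 mean top [0.4561 0.2639 0.0866]
plate (array([0.4532, 0.2625]), np.float64(0.0703), 36)
side can rim 774 0.07688839804757704 (array([ 0.5288, -0.2734]), np.float64(0.0557), 773) [[ 0.77018699 -0.1296266   0.08      ]]
```

```bash
cat > d.py <<'E'
import sys; from h import *
# usage: x y z yaxis_deg
a=[float(v) for v in sys.argv[1:]]
o=robot.get_obs(); R=Rn.from_euler("xyz",o["ee_rot"]); p=np.array(o["tool_pos"])
y=np.radians(a[3]); zt=np.array([0,0,-1.]); yt=np.array([np.cos(y),np.sin(y),0]); 
if yt@R.as_matrix()[:,1]<0: yt=-yt
T=Rn.from_matrix(np.c_[np.cross(yt,zt),yt,zt])
print("t",o["time"],"rot",(R.inv()*T).as_rotvec().round(4),"shift cm",(R.inv().apply(np.array(a[:3])-p)*100).round(2),"pos",p.round(4),"F",np.round(o["wrist_force"],2),"w",o["width"],o["finger_force"],"q",np.round(o["joint_positions"],2))
E
python3 d.py .467 .2743 .175 84.3
```

```text
t 0.25 rot [-1.000e-03 -2.000e-04 -2.083e-01] shift cm [-36.2  -14.68   3.  ] pos [0.1665 0.5239 0.2049] F [ 0.17 -0.17 -0.31] w 0.09375138361563813 0.0 q [ 1.16  0.09  1.37 -0.    1.68 -0.1 ]
```

move_arm:
  deltas: [0,0,-0.05,-4.5,-1.8,0,-1,0,0,-0.1,-9,-3.7,0,-1,0,0,-0.15,-13.6,-5.5,0,-1,0,0,-0.208,-18.1,-7.3,0,-1,0,0,-0.208,-22.6,-9.2,0,-1,0,0,-0.208,-27.1,-11,1,-1,0,0,-0.208,-31.7,-12.9,2,-1,0,0,-0.208,-36.2,-14.7,3,-1]

```text
time: 1.05
tool_pos: [0.4682, 0.2731, 0.1754]
ee_rot: [3.141, 0.001, 3.042]
wrist_force: [-0.3, 0.8, -0.4]
width: 0.094
finger_force: 0.0
```

move_arm:
  deltas: [0,0,0,0,0,0,-1]

```text
time: 1.15
tool_pos: [0.4698, 0.27, 0.173]
ee_rot: [-3.138, -0.002, 3.034]
wrist_force: [-1.8, 0.5, 0.2]
width: 0.0943
finger_force: 0.0
```

```bash
python3 d.py .467 .2743 .113 84.3; python3 -c "
from h import *
for n in('top','side'): s=snap(n); cv2.imwrite('pics/%s1.png'%n,cv2.cvtColor(cv2.resize(s['image'][160:360,90:350] if n=='top' else s['image'][100:300,90:350],None,fx=2.5,fy=2.5),cv2.COLOR_RGB2BGR))"
```

```text
t 1.15 rot [-0.0037 -0.0017 -0.0079] shift cm [0.31 0.42 6.  ] pos [0.4698 0.27   0.173 ] F [-1.79  0.5   0.25] w 0.09427292943127154 0.0 q [ 0.42  0.08  1.44 -0.    1.62 -1.05]
```

View pics/side1.png

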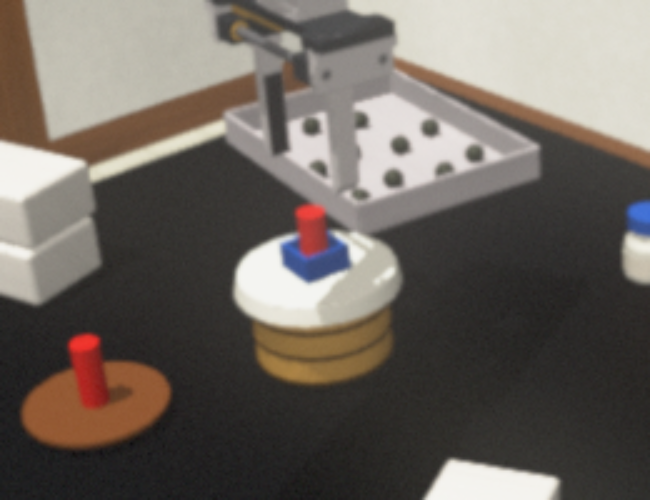

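The side view shows the fingers at (270,110) and (345,140), straddling above the knob at (312,225). I'll let the arm settle and re-read.

move_arm:
  deltas: [0,0,0,0,0,0,-1,0,0,0,0,0,0,-1]

```text
time: 1.45
tool_pos: [0.4661, 0.2758, 0.1762]
ee_rot: [3.141, 0.001, 3.044]
wrist_force: [-0.1, -0.3, -0.2]
width: 0.0939
finger_force: 0.0
```

```bash
python3 d.py .467 .2743 .113 84.3; python3 d.py .467 .2743 .113 84.3 | cut -c1-90; python3 - <<'E'
from m import *
s=snap("top");P=full(s);R,B,W=cols(s)
nb=near(P,(.467,.274),.06)
# gripper points
G=P[near(P,(.467,.274),.08)&(P[...,2]>.16)]; print(len(G),G.mean(0) if len(G) else 0)
E
```

```text
t 1.45 rot [0.0009 0.0007 0.0019] shift cm [-0.1  -0.15  6.32] pos [0.4661 0.2758 0.1762] F [-0.08 -0.3  -0.22] w 0.093881191484044 0.0 q [ 0.43  0.08  1.44  0.    1.62 -1.04]
t 1.45 rot [0.0009 0.0007 0.0019] shift cm [-0.1  -0.15  6.32] pos [0.4661 0.2758 0.1762] 
16807 [0.45837552 0.25221244 0.51675127]
```

View pics/top1.png

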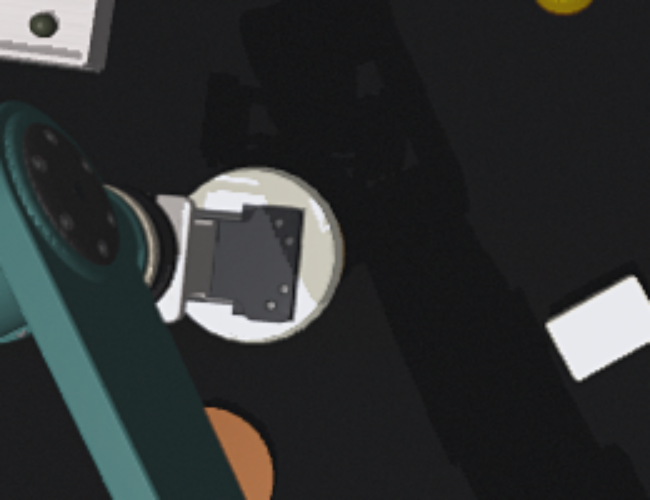

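The top view shows the gripper over the cover centre (about (265,255) in the crop). Descending onto the knob.

move_arm:
  deltas: [0,0,0,0,-0.1,2.5,-1,0,0,0,0,-0.1,5,-1,0,0,0,0,-0.1,6.3,-1,0,0,0,0,-0.1,6.3,-1,0,0,0,0,-0.1,6.3,-1]

```text
time: 2.0
tool_pos: [0.4668, 0.2742, 0.1133]
ee_rot: [3.141, 0.001, 3.043]
wrist_force: [-0.3, 0.0, 1.3]
width: 0.0938
finger_force: 0.0
```

move_arm:
  deltas: [0,0,0,0,0,0,1,0,0,0,0,0,0,1,0,0,0,0,0,0,1,0,0,0,0,0,0,1,0,0,0,0,0,0,1,0,0,0,0,0,0,1]

```text
time: 2.6
tool_pos: [0.4669, 0.2735, 0.1126]
ee_rot: [3.141, 0.0, 3.042]
wrist_force: [0.9, 0.5, 0.4]
width: 0.0495
finger_force: 0.0
```

move_arm:
  deltas: [0,0,0,0,0,0,1,0,0,0,0,0,0,1,0,0,0,0,0,0,1,0,0,0,0,0,0,1]

```text
time: 3.0
tool_pos: [0.4668, 0.2738, 0.1125]
ee_rot: [3.141, 0.0, 3.042]
wrist_force: [0.6, 0.8, -0.3]
width: 0.0233
finger_force: 30.0
```

```bash
python3 d.py .467 .2743 .113 84.3;
```

```text
t 3.0 rot [ 0.0006  0.     -0.0003] shift cm [-0.01  0.05 -0.05] pos [0.4668 0.2738 0.1125] F [ 0.59  0.83 -0.28] w 0.023325925853646397 29.9998077750206 q [ 0.43  0.1   1.54  0.    1.5  -1.05]
```

move_arm:
  deltas: [0,0,0,0,0,-0.3,1,0,0,0,0,0,-0.8,1,0,0,0,0,0,-1.6,1,0,0,0,0,0,-3,1,0,0,0,0,0,-5,1,0,0,0,0,0,-7,1,0,0,0,0,0,-8,1,0,0,0,0,0,-8,1]

```text
time: 3.8
tool_pos: [0.468, 0.2741, 0.1955]
ee_rot: [3.139, 0.005, 3.042]
wrist_force: [0.8, -0.3, -2.9]
width: 0.0234
finger_force: 30.0
```

```bash
python3 d.py .532 -.2746 .19 84.3; python3 - <<'E'
from m import *
s=snap("side","side2.png")
s=snap("top");P=full(s);Q=P[near(P,(.532,-.2746),.09)&(P[...,2]>.072)&(P[...,2]<.09)];print(fit(Q,5,.006))
E
```

```text
t 3.8 rot [ 0.0027  0.0046 -0.0003] shift cm [-11.83 -53.96   0.46] pos [0.468  0.2741 0.1955] F [ 0.85 -0.29 -2.86] w 0.02343422224996857 29.999121129512787 q [ 0.43  0.07  1.41  0.    1.66 -1.05]
(array([ 0.5322, -0.2745]), np.float64(0.0557), 484)
```

View pics/side2.png

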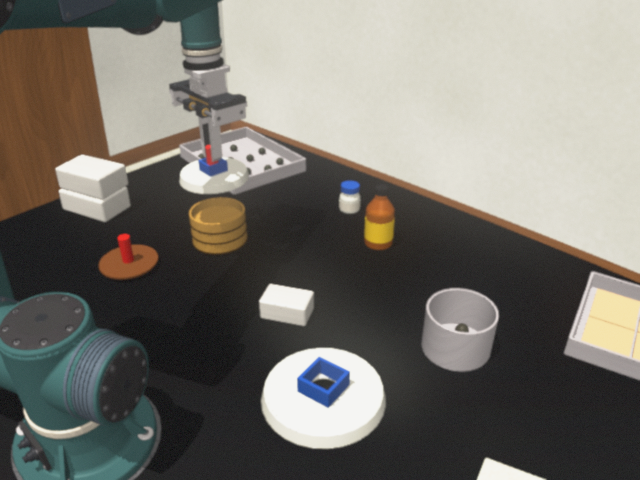

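The double lid is up with its cover at (215,170) and is level. The pans (218,225) stayed put, and the canister mouth is at (460,308). Travelling across now.

move_arm:
  deltas: [0,0,0,-0.2,-1,0,1,0,0,0,-0.7,-3,0,1,0,0,0,-1.3,-6,0,1,0,0,0,-2.1,-9.5,0,1,0,0,0,-2.9,-13,0,1,0,0,0,-3.6,-16.5,0,1,0,0,0,-4.4,-20,0,1,0,0,0,-5.1,-23.5,0,1]

```text
time: 4.7
tool_pos: [0.4932, 0.0326, 0.1913]
ee_rot: [-3.141, -0.002, 3.041]
wrist_force: [0.5, 0.2, -1.9]
width: 0.0234
finger_force: 30.0
```

move_arm:
  deltas: [0,0,0,-0.8,-3.5,0,1,0,0,0,-1.6,-7,0,1,0,0,0,-2.4,-10.5,0,1,0,0,0,-3.2,-14,0,1,0,0,0,-4,-17.5,0,1,0,0,0,-4.8,-21,0,1,0,0,0,-5.5,-24.5,0,1,0,0,0,-6,-27,0,1]

```text
time: 5.5
tool_pos: [0.5256, -0.2426, 0.1908]
ee_rot: [3.141, -0.003, 3.04]
wrist_force: [-0.1, 1.1, -3.1]
width: 0.0234
finger_force: 30.0
```

move_arm:
  deltas: [0,0,0,-0.4,-1.9,0,1,0,0,0,-0.7,-3,0,1,0,0,0,-0.7,-3.4,0,1,0,0,0,-0.7,-3.4,0,1,0,0,0,-0.7,-3.4,0,1,0,0,0,-0.7,-3.4,0,1]

```text
time: 6.1
tool_pos: [0.5307, -0.2734, 0.1928]
ee_rot: [3.141, 0.0, 3.043]
wrist_force: [1.2, 0.1, -2.7]
width: 0.0232
finger_force: 30.0
```

```bash
python3 d.py .532 -.2746 .19 84.3; python3 - <<'E'
from m import *
s=snap("top","top3.png")
P=full(s);R,B,W=cols(s)
o=robot.get_obs(); t=o["tool_pos"]
nb=near(P,t,.09)&(P[...,2]>.1)
Q=P[nb&W&(P[...,2]<.19)];print(Q.mean(0),np.percentile(Q[:,2],[5,50,95]))
s=snap("side","side3.png")
E
```

```text
t 6.1 rot [0.0003 0.0003 0.0012] shift cm [-0.14 -0.11  0.28] pos [ 0.5307 -0.2734  0.1928] F [ 1.22  0.09 -2.7 ] w 0.023223193720803066 29.999554753303528 q [-0.57  0.19  1.28  0.    1.67 -2.04]
[ 0.50861658 -0.25560957  0.16591287] [0.16356266 0.16600749 0.16834272]
```

View pics/side3.png

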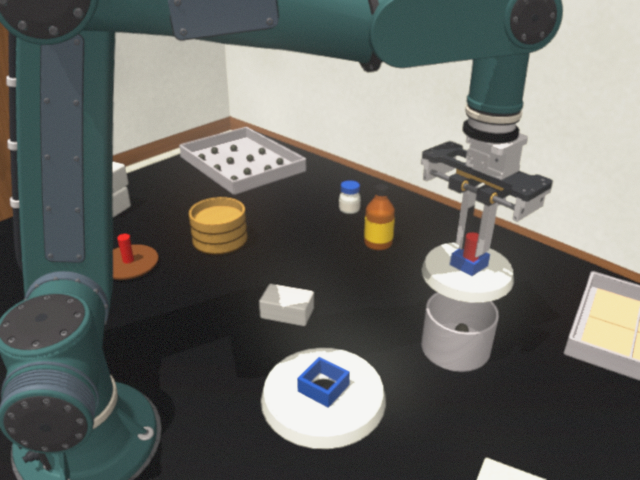

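View pics/top3.png

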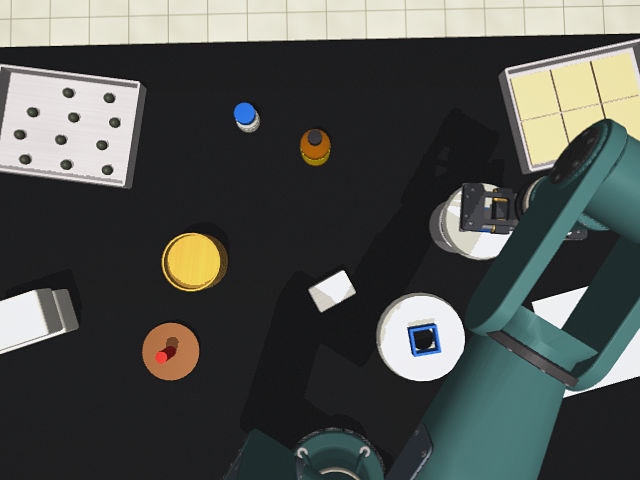

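The side view shows the double lid at (468,270), directly above the canister at (460,330), and level. The top view shows the cover at about (480,222) partly hidden by the gripper, over the canister (464,223), with the pans at (193,262). One cross-check of the centring before lowering.

```bash
python3 - <<'E'
from m import *
o=robot.get_obs(); t=o["tool_pos"]
for n in("side","top"):
    s=snap(n);P=full(s)
    R,B,W=cols(s)
    m=near(P,t,.1)&(P[...,2]>.14)&(P[...,2]<.172)&(s["image"].astype(int).min(2)>120)
    Q=P[m]; z=np.median(Q[:,2]); 
    # outermost plate edge by angle
    Q=Q[abs(Q[:,2]-z)<.005]; c=np.array(t[:2])
    for _ in range(4):
        a=(np.degrees(np.arctan2(*(Q[:,:2]-c).T[::-1]))//10).astype(int); r=np.hypot(*(Q[:,:2]-c).T)
        E=np.array([Q[a==k][np.argmax(r[a==k])] for k in np.unique(a)]); E=E[np.hypot(*(E[:,:2]-c).T)>.055]; c,rr=circ(E)
    print(n,"cover",z,c,rr,len(E),"tcp",t)
    Q=P[near(P,(.531,-.274),.09)&(P[...,2]>.07)&(P[...,2]<.09)]; print("can",fit(Q,5,.006)) if len(Q)>20 else 0
    Q=P[near(P,(.467,.274),.09)&(P[...,2]>.068)&(P[...,2]<.09)]; print("pan",fit(Q,5,.006))
E
```

```text
side cover 0.16492616744526195 [ 0.52695507 -0.2720718 ] 0.06695062802255534 33 tcp [ 0.53066736 -0.27364283  0.1927948 ]
can (array([ 0.5282, -0.2736]), np.float64(0.0554), 634)
pan (array([0.4643, 0.2757]), np.float64(0.0558), 600)
top cover 0.16596282881738034 [ 0.53109441 -0.26961978] 0.06432880000987515 25 tcp [ 0.53066736 -0.27364283  0.1927948 ]
can (array([ 0.5323, -0.2757]), np.float64(0.0571), 130)
pan (array([0.4674, 0.2738]), np.float64(0.0557), 487)
```

move_arm:
  deltas: [0,0,0,-0.13,-0.13,0.5,1,0,0,0,-0.13,-0.13,1.8,1,0,0,0,-0.13,-0.13,3.6,1,0,0,0,-0.13,-0.13,5.2,1,0,0,0,-0.13,-0.13,6.4,1,0,0,0,-0.13,-0.13,6.4,1,0,0,0,-0.13,-0.13,6.4,1,0,0,0,-0.13,-0.13,6.4,1]

```text
time: 7.1
tool_pos: [0.5323, -0.2763, 0.1296]
ee_rot: [-3.141, 0.002, 3.042]
wrist_force: [-0.0, -0.3, -2.7]
width: 0.0233
finger_force: 30.0
```

move_arm:
  deltas: [0,0,0,0,0,0.3,1,0,0,0,0,0,0.6,1,0,0,0,0,0,0.8,1,0,0,0,0,0,0.8,1]

```text
time: 7.5
tool_pos: [0.5314, -0.2757, 0.1199]
ee_rot: [3.141, -0.001, 3.042]
wrist_force: [0.1, -0.3, -2.8]
width: 0.0235
finger_force: 30.0
```

move_arm:
  deltas: [0,0,0,0,0,0.2,1,0,0,0,0,0,0.4,1,0,0,0,0,0,0.5,1,0,0,0,0,0,0.5,1]

```text
time: 7.9
tool_pos: [0.5315, -0.2758, 0.1152]
ee_rot: [3.141, -0.0, 3.042]
wrist_force: [-0.4, 0.4, -2.8]
width: 0.0237
finger_force: 30.0
```

move_arm:
  deltas: [0,0,0,0,0,0.1,1,0,0,0,0,0,0.15,1,0,0,0,0,0,0.15,1]

```text
time: 8.2
tool_pos: [0.5319, -0.276, 0.1146]
ee_rot: [-3.141, 0.001, 3.042]
wrist_force: [-0.3, -0.5, -0.3]
width: 0.0233
finger_force: 30.0
```

move_arm:
  deltas: [0,0,0,0,0,0.05,1,0,0,0,0,0,0.1,1,0,0,0,0,0,0.1,1]

```text
time: 8.5
tool_pos: [0.5319, -0.276, 0.1145]
ee_rot: [-3.141, 0.001, 3.042]
wrist_force: [-1.7, 1.7, 6.7]
width: 0.0231
finger_force: 30.0
```

```bash
python3 - <<'E'
from m import *
s=snap("side")
cv2.imwrite('pics/side4.png',cv2.cvtColor(cv2.resize(s['image'][200:400,370:570],None,fx=2.8,fy=2.8),cv2.COLOR_RGB2BGR))
E
```

```text
(no output)
```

View pics/side4.png

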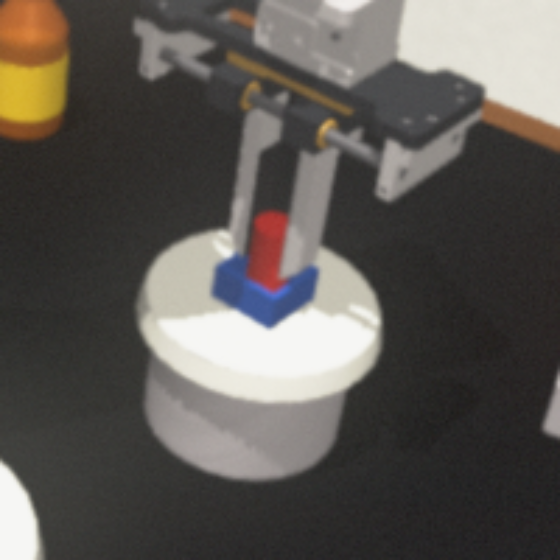

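The side view shows the cover level at (260,310) on the canister, with the skirt overlapping its rim. The height and the push force agree that it is seated. I'll unload, let go, and rise clear.

move_arm:
  deltas: [0,0,0,0,0,-0.1,1,0,0,0,0,0,-0.1,-1,0,0,0,0,0,-0.1,-1,0,0,0,0,0,-0.1,-1,0,0,0,0,0,-0.1,-1,0,0,0,0,0,-0.1,-1,0,0,0,0,0,-0.1,-1,0,0,0,0,0,-0.1,-1]

```text
time: 9.35
tool_pos: [0.5317, -0.2759, 0.114]
ee_rot: [3.142, 0.0, 3.042]
wrist_force: [0.9, -0.0, -0.3]
width: 0.0763
finger_force: 0.0
```

move_arm:
  deltas: [0,0,0,0,0,0,-1,0,0,0,0,0,0,-1,0,0,0,0,0,0,-1,0,0,0,0,0,0,-1,0,0,0,0,0,0,-1]

```text
time: 9.85
tool_pos: [0.5317, -0.276, 0.114]
ee_rot: [3.142, 0.0, 3.042]
wrist_force: [0.5, 0.1, -0.1]
width: 0.0938
finger_force: 0.0
```

```bash
python3 d.py .532 -.2755 .094 84.3; python3 - <<'E'
from m import *
for n in("side","top"):
    s=snap(n);P=full(s);R,B,W=cols(s); nb=near(P,(.531,-.275),.09)
    Q=P[B&nb&(P[...,2]>.1)];print(n,"collar",Q.mean(0).round(4),len(Q), np.percentile(Q[:,2],[50,95]))
    c=P[B&nb&(P[...,2]>.1)][:,:2]
    px=big(B&nb); rr=cv2.minAreaRect(plane(s,px,.110)[:,:2].astype(np.float32)); print(rr)
    Q=P[nb&W&(P[...,2]>.08)&(P[...,2]<.097)]
    A=np.linalg.lstsq(np.c_[Q[:,:2]-[.531,-.275],np.ones(len(Q))],Q[:,2],rcond=None)[0];print("plate tilt",A,len(Q))
    Q=P[R&nb];print("knob z",np.percentile(Q[:,2],95) if len(Q) else None)
s=snap("side");cv2.imwrite('pics/side5.png',cv2.cvtColor(cv2.resize(s['image'][220:340,400:540],None,fx=5,fy=5,interpolation=cv2.INTER_CUBIC),cv2.COLOR_RGB2BGR))
E
```

```text
t 9.85 rot [ 0.0001  0.     -0.0003] shift cm [-0.03  0.05  2.  ] pos [ 0.5317 -0.276   0.114 ] F [ 0.48  0.14 -0.09] w 0.09381702489730886 0.0 q [-0.57  0.23  1.39  0.    1.52 -2.04]
side collar [ 0.5192 -0.2818  0.1069] 176 [0.10775258 0.1107228 ]
((0.5141223669052124, -0.277292937040329), (0.06022908166050911, 0.044488247483968735), 3.652486801147461)
plate tilt [0.0118109  0.00698163 0.08691853] 2509
knob z 0.13978033720567754
top collar [ 0.5331 -0.2841  0.1088] 56 [0.10911171 0.11172211]
((0.5485687851905823, -0.28404802083969116), (0.02529599890112877, 0.005743545945733786), 84.03507232666016)
plate tilt [0.00225841 0.00072904 0.08781006] 1379
knob z 0.14202492802674793
```

View pics/side5.png

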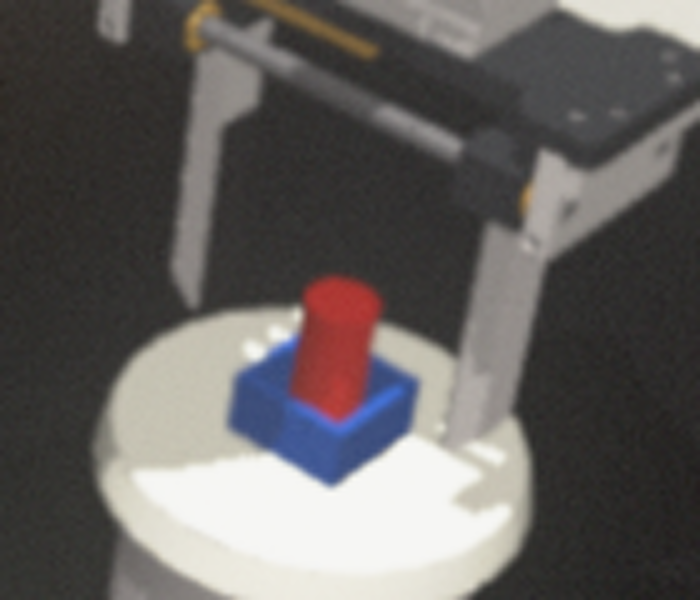

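The side close-up shows the knob top at (342,297). The collar's left corner is at (236,379), its right corner at (416,379) and its front corner near (333,432). The fingers are open either side and square to the collar. Computing the collar centre from those corners.

```bash
python3 - <<'E'
from m import *
s=snap("side")
f=lambda p:(400+p[0]/5-.4,220+p[1]/5-.4)
c=plane(s,[f((236,379)),f((416,379)),f((333,432))],.110);k=plane(s,[f((342,297))],.140)
print(c[:,:2].round(4)); print("centre",c[:2].mean(0).round(4),"knob",k.round(4),"diag",np.linalg.norm(c[0]-c[1]),"diag angle",np.degrees(np.arctan2(*(c[0]-c[1])[1::-1])))
P=full(s);Q=P[near(P,(.528,-.274),.08)&(P[...,2]>.083)&(P[...,2]<.093)]
E
python3 d.py .532 -.2755 .094 84.3
```

```text
[[ 0.5085 -0.2532]
 [ 0.5473 -0.2955]
 [ 0.5063 -0.29  ]]
centre [ 0.5279 -0.2744  0.11  ] knob [[ 0.5305 -0.2736  0.14  ]] diag 0.057479850162727546 diag angle 132.5704108140335
t 10.05 rot [ 0.0001  0.     -0.0003] shift cm [-0.03  0.05  2.  ] pos [ 0.5317 -0.2759  0.114 ] F [-0.38 -0.33  0.54] w 0.09429564101281843 0.0 q [-0.57  0.23  1.39  0.    1.52 -2.04]
```

move_arm:
  deltas: [0,0,0,0.1,0.05,0.8,-1,0,0,0,0.1,0.05,1.6,-1,0,0,0,0.1,0.05,2.1,-1,0,0,0,0.1,0.05,2.2,-1,0,0,0,0.1,0.05,2.2,-1,0,0,0,0.1,0.05,2.2,-1]

```text
time: 10.65
tool_pos: [0.5309, -0.2754, 0.0922]
ee_rot: [-3.142, 0.0, 3.042]
wrist_force: [0.1, -0.2, 0.1]
width: 0.0941
finger_force: 0.0
```

move_arm:
  deltas: [0,0,0,0,0,0,1,0,0,0,0,0,0,1,0,0,0,0,0,0,1,0,0,0,0,0,0,1,0,0,0,0,0,0,1,0,0,0,0,0,0,1]

```text
time: 11.25
tool_pos: [0.5307, -0.2753, 0.092]
ee_rot: [3.142, 0.0, 3.042]
wrist_force: [0.3, -0.0, 0.4]
width: 0.0494
finger_force: 0.0
```

move_arm:
  deltas: [0,0,0,0,0,0,1,0,0,0,0,0,0,1,0,0,0,0,0,0,1]

```text
time: 11.55
tool_pos: [0.5307, -0.2753, 0.092]
ee_rot: [3.142, 0.0, 3.042]
wrist_force: [0.4, 0.2, -0.6]
width: 0.042
finger_force: 30.0
```

```bash
python3 d.py .532 -.2755 .094 84.3
```

```text
t 11.55 rot [ 0.0001  0.     -0.0003] shift cm [-0.13 -0.   -0.2 ] pos [ 0.5307 -0.2753  0.092 ] F [ 0.42  0.21 -0.59] w 0.04201518070882955 29.988214373588562 q [-0.57  0.24  1.42  0.    1.48 -2.04]
```

move_arm:
  deltas: [0,0,0,0,0,-0.2,1,0,0,0,0,0,-0.5,1,0,0,0,0,0,-0.9,1,0,0,0,0,0,-1.3,1,0,0,0,0,0,-1.5,1,0,0,0,0,0,-1.5,1]

```text
time: 12.15
tool_pos: [0.531, -0.2755, 0.1077]
ee_rot: [-3.141, 0.001, 3.042]
wrist_force: [-0.3, 0.6, -1.5]
width: 0.042
finger_force: 30.0
```

move_arm:
  deltas: [0,0,0,0,0,-0.5,1,0,0,0,0,0,-1.3,1,0,0,0,0,0,-2.5,1,0,0,0,0,0,-4,1,0,0,0,0,0,-5.5,1,0,0,0,0,0,-7,1,0,0,0,0,0,-8,1,0,0,0,0,0,-8.5,1]

```text
time: 12.95
tool_pos: [0.5313, -0.2757, 0.1942]
ee_rot: [-3.14, 0.003, 3.042]
wrist_force: [0.3, -0.3, -1.6]
width: 0.0418
finger_force: 30.0
```

move_arm:
  deltas: [0,0,0,0,0,0,1,0,0,0,0,0,0,1,0,0,0,0,0,0,1,0,0,0,0,0,0,1,0,0,0,0,0,0,1,0,0,0,0,0,0,1]

```text
time: 13.55
tool_pos: [0.5306, -0.2752, 0.1917]
ee_rot: [3.141, -0.0, 3.042]
wrist_force: [0.0, -0.1, -1.2]
width: 0.0418
finger_force: 30.0
```

```bash
python3 d.py .532 -.2755 .192 84.3; python3 -c "
from m import *
s=snap('side','side6.png');P=full(s);R,B,W=cols(s)
nb=near(P,(.53,-.275),.09)
Q=P[nb&(P[...,2]>.076)&(P[...,2]<.1)&~R]; print('flange top',np.median(Q[:,2]),fit(Q[Q[:,2]>.08],1,.02))
A=np.linalg.lstsq(np.c_[Q[:,:2]-[.53,-.275],np.ones(len(Q))],Q[:,2],rcond=None)[0];print(A)
Q=P[nb&W&(P[...,2]>.18)&(P[...,2]<.195)];A=np.linalg.lstsq(np.c_[Q[:,:2]-[.53,-.275],np.ones(len(Q))],Q[:,2],rcond=None)[0];print('cover',A,len(Q))
"
```

```text
t 13.55 rot [ 0.0004 -0.0005 -0.0003] shift cm [-0.14 -0.01 -0.03] pos [ 0.5306 -0.2752  0.1917] F [ 0.   -0.05 -1.17] w 0.04183377531235959 29.98912364244461 q [-0.57  0.2   1.27  0.    1.67 -2.04]
flange top 0.08314206678785807 (array([ 0.5281, -0.2751]), np.float64(0.0436), 2181)
[0.00641723 0.00304529 0.08317178]
cover [0.01662595 0.01590131 0.18678018] 2433
```

View pics/side6.png

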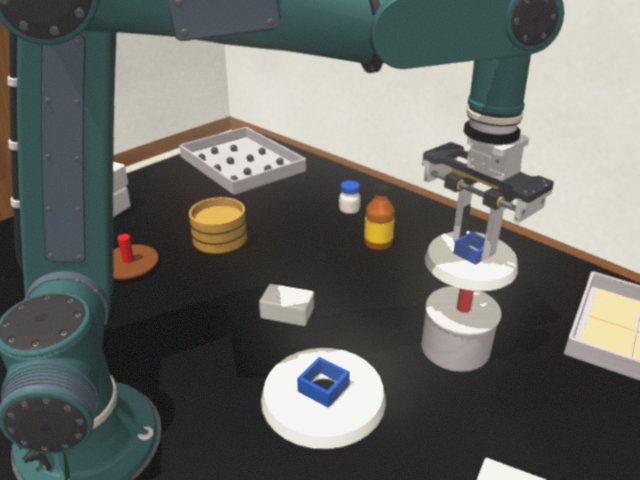

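The final view shows the cover held level at (470,258), 10 cm above where it sat. The inner lid is seated flat on the canister at (463,310), with its flange top at 83 mm as expected, and the other things have not moved. Handing in.

```bash
python3 -c "
from bench import robot
print(robot.close_job())"
```

```text
the job is handed in; nothing more can be done
None
```

I handed in the job at about 13.6 s: the inner lid is seated in the canister, the white cover is held level about 10 cm above where it sat, and the pans and other things look unmoved in the last camera view.

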